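# Index a valve housing on its stand and close the keeper

### The arm

A 6-joint arm with a two-finger parallel gripper is mounted at the origin on the work surface. World frame = base frame: x ahead of the robot, y to its left, z up, the work surface at z = 0. Lengths are in m, angles in rad, forces in N, time in s.
With the tool pointing down it reaches from about 0.375 to 0.975 m from the base axis. Payload 3.8 kg.
Tool frame: the origin (TCP) lies midway between the tips of the shut fingers; the grasp point (between the pads) lies 19 mm behind it; z points along the fingers, y is the direction in which the jaws open and shut (so a half turn about z gives the same grasp; the last joint's range is limited). The gripper opens to 85 mm and grips with 20 to 120 N. Pads are 22 mm wide; open, the fingers measure 114 mm over their backs; the gripper's body (76 mm by 85 mm) begins 54 mm behind the grasp point. The pads swing forward as they close: fully open they stand 13 mm farther back than shut.
Start: joints at [-1.328, 0.264, 1.604, -0, 1.274, -0.037], TCP at [0.186, -0.649, 0.231] pointing down, gripper open.
Joint ranges: [-2.63, 2.63], [-0.94, 2.18], [0.31, 2.57], [-1.31, 4.45], [0, 2.66], [-2.55, 2.55]. Speed limits (rad/s): [2.57, 2.57, 3.14, 3.14, 3.14, 3.14].

### API

Orientations are given as a rotation vector (axis times angle).
In Python, from workcell import bot gives the robot as it stands.
- The arm moves only by the tool drive_tool, never from a script. Its argument "deltas" is a list of rows, each an object with "hand": the opening, from 0 (shut) to 1 (fully open); "offset": the shift along the world's x, y, z in cm, a list of three; "angular": the turn, a rotation vector about the world's x, y, z in degrees, a list of three. A call has 1 to 8 rows; each row is the pose to reach, as a shift and turn from the pose commanded when the call began; what a row does not reach only later rows make up. A row lasts 1/8 s, in which the tool goes at most 62.5 mm and 10.7 degrees, less where a joint would pass 70% of its speed; a pose out of reach is approached as far as the arm can. A call with a gripper value outside its range is refused whole. The fingers move at their own pace and stop on an object; "force" is the grip in N (left out, the last holds). Time passes only in rows, so rows that repeat a pose let the fingers close. It gives the time, the measured TCP pose, the force and the opening at its end, in the units of the state.
- bot.read_state(): the state, without advancing time (a new reading comes with each control period).
- bot.read_camera(name): name is "scene" or "top" or "wrist"; returns a dict with "frame" (420x560x3 uint8, blue, green, red), "mtx" (3x3 intrinsics, pixels), "R" (3x3) and "t" (3): a world point X has camera coordinates R X + t. Camera axes: x right, y down, z forward; pixel columns grow to the right and rows downward; lengths in m; the calibration is good to about 2 mm. A picture is of the moment at which its call begins. There is no depth.
- bot.finish_job(): hands the job in, once; it reports no verdict.
The state is a dict: "time": time; "q": joint angles; "joint_vel": joint speeds; "joint_torque": joint torques, N m; "tool_pos": TCP position; "tcp_rot": TCP orientation; "wrist_force": force on the tool from outside, world axes, zero at the start; "torque": the same for the moment, N m; "width": opening from 0.0 (shut) to 1.0 (fully open).
Only numpy, scipy, OpenCV 4.12 (cv2) and the standard library are available. Lean on these libraries where they do the work, as an engineer would, in place of code of your own. Each camera call takes 0.05 s, during which the arm holds its last target. There are 200 camera calls.

### The job

Lift the valve housing (the aluminium part with a neck and a long side port) onto the small raised seat of the indexing stand: upright, centred, its long port pointing straight along the stand's pointer, set down and not dropped. Let go of it, then swing the keeper arm over its top until the arm meets its stop, leaving the housing as you set it. Leave the other things on the bench where they are.

Things in the scene. Friction and masses are not known exactly. Their poses are not given: they have to be found in the camera images.
- housing: aluminium valve housing, 250 g, upright: barrel 44 mm across up to 45 mm height, then a neck 28 mm across (grip here) up to 78 mm. A long port, 16 mm thick, sticks out along its +x to 46 mm from the axis, 20 mm above the underside; a short plug boss reaches only 29 mm, 109 degrees counter-clockwise of the port from above. Origin: centre of the underside; z up the axis
- port_tip (a point): centre of the end face of the housing's long port, 46 mm from the housing's axis, 20 mm above its underside
- fixture: indexing stand, steel, fixed to the bench: base plate 140 x 165 mm, 12 mm thick. Origin on the bench under the centre of the seat; +x points from the seat towards the pointer's tail (the port must point along this +x), z up. The keeper's post (20 mm thick, to 145 mm height) stands 85 mm from the seat centre along -y
- seat (a point): centre of the top of the round seat: flat disc 48 mm across, 60 mm above the bench, on a thin column; axes as the stand's
- pointer (a point): tip of the flat steel arrow that points at the seat from +x: 34 mm from the seat's centre, top level with the seat (60 mm); its bar runs out to 85 mm from the seat's centre, all below the port
- keeper (a joint): angle of the keeper arm about its vertical post, rad: 0 = over the centre of the seat, against its stop; grows as it opens counter-clockwise seen from above; limit 2.3. It turns lightly and stays where it is left
- keeper_knob (a point): gripping point on the keeper's knob, 4 mm below its top: an upright round steel knob 16 mm across, standing from 157 to 195 mm above the bench, 85 mm from the hinge axis; it spins freely. The arm is a flat steel bar 20 mm wide, 145 to 157 mm above the bench; a housing on the seat reaches 138 mm
- keeper_hinge (a point): hinge axis of the keeper, at the arm's upper face, 157 mm above the bench (a cap 26 mm across rises 6 mm more)
- sleeve: plain steel sleeve (bystander): open tube 48 mm across, 50 mm tall, no neck and nothing on its side, standing upright; origin centre of underside
- screwdriver: screwdriver lying on the bench (bystander), about 200 mm long
- wrench: wrench lying on the bench (bystander), about 180 mm long
- socket_big: steel socket, 28 mm across and 32 mm tall, standing (bystander); origin centre of underside
- socket_small: steel socket, 20 mm across and 26 mm tall, standing (bystander); origin centre of underside
- tub: green plastic tub, 80 mm across and 85 mm tall, standing (bystander); origin centre of underside
- tape: roll of tape lying flat, 84 mm across and 25 mm tall (bystander); origin centre of underside
Not all that is in view belongs to the job. Of the things like the housing, leave any that is brown or purple; of the rest the larger one is meant.

How it is judged:
On the way, in this order (a step that is already met when the one before it is completed fails the run):
1. the housing stands centred on the seat, upright, its long port along the pointer, let go of, with the keeper still open (horizontal distance between housing and seat below 0.008 m and z of housing in the frame of seat between -0.003 and 0.004 m and angle between housing's own z axis and vertical below 0.06 rad and angle between the x axis of housing and the x axis of fixture, either way round below 0.14 rad and x of port_tip in the frame of fixture above 0.03 m and contact force between the fingers and housing below 0.1 N and linear speed of housing below 0.02 m/s and value of joint keeper above 0.9 rad), for 0.2 s.
2. the keeper is swung over the housing to its stop (value of joint keeper below 0.12 rad), for 0.2 s.
At the end, for the whole second after the job is handed in: The housing rests released on the seat: axis within 8 mm of the seat's centre, underside on the seat (-3 to +4 mm), upright within 0.06 rad, long port along the pointer (stand's +x) within 0.14 rad (8 degrees) and on the pointer's side; the keeper is within 0.12 rad of its stop over it (horizontal distance between housing and seat below 0.008 m and z of housing in the frame of seat between -0.003 and 0.004 m and angle between housing's own z axis and vertical below 0.06 rad and angle between the x axis of housing and the x axis of fixture, either way round below 0.14 rad and x of port_tip in the frame of fixture above 0.03 m and contact force between the fingers and housing below 0.1 N and linear speed of housing below 0.02 m/s and value of joint keeper below 0.12 rad); the robot touches nothing.
It fails at once if the housing is dropped (it moves faster than 0.5 m/s with no finger on it; a fall of about 13 mm) (linear speed of housing above 0.5 m/s and contact force between the fingers and housing below 0.01 N).
It fails at once if another thing on the bench is moved by more than 30 mm (distance of any of sleeve, screwdriver, wrench, socket_big, socket_small, tub, tape from where it was at the start of the episode above 0.03 m).
It also fails if it takes over 58 s, if anything falls off the work surface, if the arm or the gripper's body presses on something with over 40 N, if the wrist force passes 120 N, or if a joint passes its speed limit or range.

## Working session

There is one attempt and no reset: what is moved stays moved. The work goes in short steps, Python scripts to look and compute and a tool call to move; the robot and the scene stay as the last step left them, time stands still between calls to the robot, and variables do not carry over. Pictures are saved under pics/ and viewed, about 8 in all and at most 12, crops included, and the job is handed in when it is done.

Besides the shell and the picture viewer there is one more tool, called after ">>>" as name(argument=value, ...) on one line, values as JSON. drive_tool: Moves the arm, as the interface text tells. Its arguments: {"type":"object","properties":{"deltas":{"type":"array"},"force":{"type":"number"}},"required":["deltas"]}

```bash
mkdir -p pics; ls; cat > h.py <<'E'
import numpy as np, cv2, pickle
from workcell import bot
def snap(n,f):
    c=bot.read_camera(n); cv2.imwrite('pics/%s.png'%f,c['frame']); pickle.dump(c,open('pics/%s.pkl'%f,'wb')); return c
def load(f): return pickle.load(open('pics/%s.pkl'%f,'rb'))
def ray(c,u,v):
    K,R,t=map(np.asarray,(c['mtx'],c['R'],c['t']))
    d=R.T@np.linalg.solve(K,[u,v,1.]); return -R.T@t.ravel(),d
def onz(c,u,v,z):
    o,d=ray(c,u,v); return o+d*(z-o[2])/d[2]
def proj(c,X):
    K,R,t=map(np.asarray,(c['mtx'],c['R'],c['t']))
    p=K@(R@np.asarray(X,float)+t.ravel()); return p[:2]/p[2]
def crop(f,g,x0,y0,x1,y1,k):
    im=cv2.imread('pics/%s.png'%f)[y0:y1,x0:x1]; cv2.imwrite('pics/%s.png'%g,cv2.resize(im,None,fx=k,fy=k,interpolation=cv2.INTER_CUBIC))
E
python3 - <<'E'
from h import *
a=snap('top','top1');b=snap('scene','sc1')
for c in(a,b): print(np.round(c['mtx'],1).tolist(),np.round(ray(c,280,210)[0],3),np.round(ray(c,280,210)[1],3))
print(bot.read_state())
E
```

```text
pics
[[455.3, 0.0, 285.7], [0.0, 455.3, 209.1], [0.0, 0.0, 1.0]] [0.348 0.099 1.301] [ 0.134  0.023 -0.991]
[[496.6, 0.0, 281.0], [0.0, 496.6, 211.8], [0.0, 0.0, 1.0]] [1.451 0.423 0.791] [-0.775 -0.265 -0.573]
{'time': 0.1, 'q': array([-1.32789692e+00,  2.64706697e-01,  1.60526920e+00,  2.18335071e-05,
        1.27371249e+00, -3.69248708e-02]), 'joint_vel': array([-0.00043606, -0.0018033 , -0.00389654, -0.00064209,  0.00040274,
       -0.00014417]), 'joint_torque': array([-1.35860239e-03, -5.16708505e+01, -3.68590987e+01, -5.05713547e-05,
        6.25696281e-03, -2.14540556e-06]), 'tool_pos': array([ 0.18625149, -0.6480879 ,  0.23004992]), 'tcp_rot': array([-3.10882881e+00, -4.37813321e-01,  3.05619540e-04]), 'wrist_force': array([-0.1770176 ,  0.85696474, -0.47241142]), 'torque': array([-0.01103259,  0.00969734,  0.0079045 ]), 'width': 1.002271678066527}
```

View pics/top1.png

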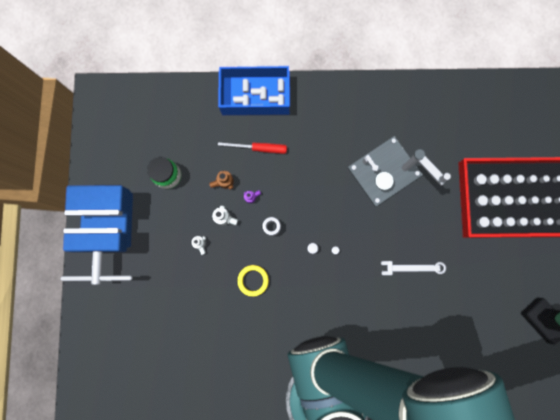

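View pics/sc1.png

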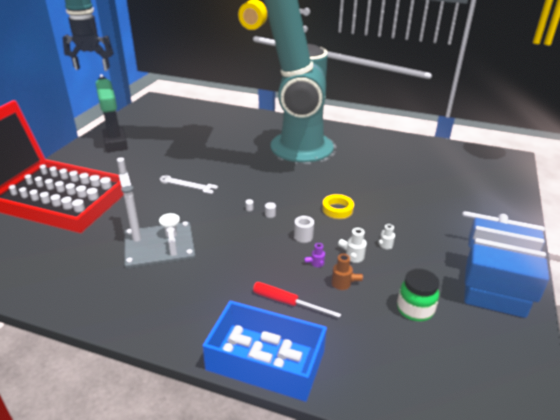

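Top view: the larger aluminium housing is near (222,215), with its port towards (236,221). The smaller one is at (199,243), and there are brown and purple decoys. The seat is near (384,181), the pointer tail near (370,160), the keeper hinge near (421,156) and the knob near (446,177). I'll enlarge these next.

```bash
python3 - <<'E'
from h import *
crop('top1','c1',340,125,460,215,6)
crop('top1','a',185,190,285,260,4);crop('sc1','b',320,210,420,280,4)
cv2.imwrite('pics/c2.png',np.hstack([cv2.imread('pics/a.png'),cv2.imread('pics/b.png')]))
E
```

```text
(no output)
```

View pics/c1.png

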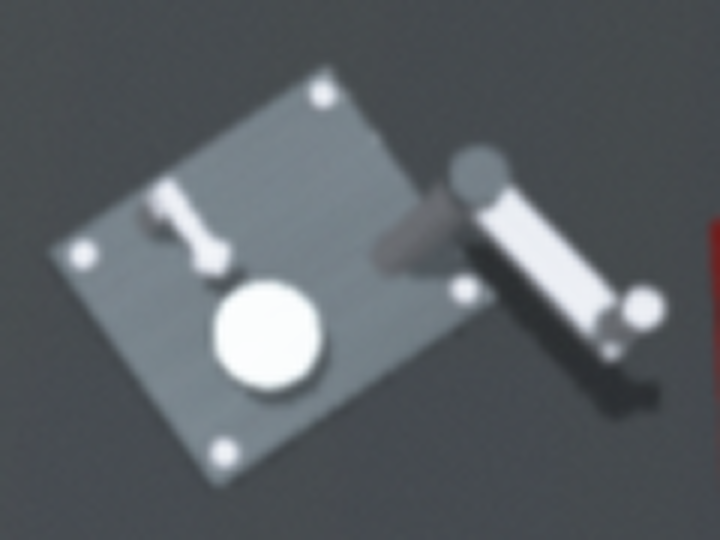

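View pics/c2.png

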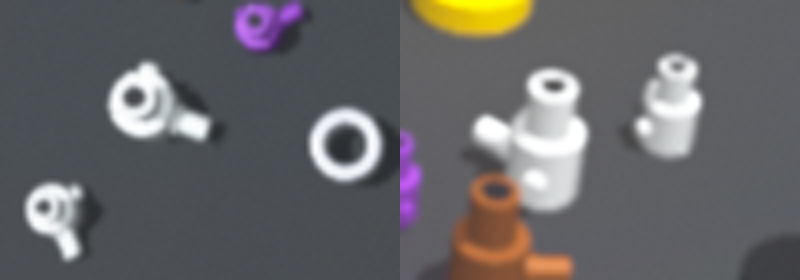

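```bash
python3 - <<'E'
from h import *
t=load('top1');s=load('sc1')
P=lambda x,y,z,o,k,c=t: onz(c,(x+.5)/k-.5+o[0],(y+.5)/k-.5+o[1],z)
o=(340,125)
seat=P(267,335,.06,o,6);tail=P(163,192,.06,o,6);hin=P(480,175,.163,o,6);knob=P(643,308,.195,o,6)
cs=[P(x,y,.012,o,6) for x,y in((50,250),(330,65),(495,295),(217,487))]
r=lambda v:np.round(v,4).tolist()
print('seat',r(seat),'tail',r(tail),'hinge',r(hin),'knob',r(knob))
print('corners',[r(c) for c in cs])
ang=lambda v:np.degrees(np.arctan2(v[1],v[0]))
print('tail',np.linalg.norm(tail-seat),ang(tail-seat)); d=(hin-seat)[:2]; print('hinge',np.linalg.norm(d),ang(d)+90)
for i,j in((0,1),(3,2),(3,0),(2,1)): print(np.linalg.norm(cs[j]-cs[i]),ang(cs[j]-cs[i]))
k=(knob-hin)[:2];print('knob',np.linalg.norm(k),ang(k),'joint',ang(k)-ang(-d))
o=(185,190)
n=P(134,98,.078,o,4); b=P(138,102,.045,o,4);pt=P(203,128,.022,o,4);n2=P(153,87,.078,(320,210),4,s)
print('neck',r(n),'barrel',r(b),'port',r(pt),'neck scene',r(n2),np.linalg.norm((pt-n)[:2]),ang(pt-n),ang(pt-n2),ang(pt-b))
p2=P(87,130,.020,(320,210),4,s);print('port scene',r(p2),ang(p2-n2))
E
```

```text
seat [0.5954, -0.1609, 0.06] tail [0.6635, -0.1152, 0.06] hinge [0.6434, -0.2324, 0.163] knob [0.5783, -0.2872, 0.195]
corners [[0.6477, -0.0683, 0.012], [0.7381, -0.2064, 0.012], [0.6234, -0.2808, 0.012], [0.5317, -0.1446, 0.012]]
tail 0.08203438463658501 33.870987828780784
hinge 0.08605876925543969 33.848093285050105
0.16507574618247325 -56.79080357542724
0.16422062698226977 -56.03147125860187
0.13883587088502156 33.3236207724362
0.1366605499898362 32.96088098939147
knob 0.08505534646047415 -139.91425063077295 joint -263.76234391582307
neck [0.5033, 0.295, 0.078] barrel [0.5047, 0.2975, 0.045] port [0.4886, 0.2549, 0.022] neck scene [0.5053, 0.2957, 0.078] 0.0427561886072183 -110.12683566006324 -112.24326753833023 -110.65931424751433
port scene [0.4861, 0.2561, 0.02] -115.8007132634186
```

Fixture checks agree: the seat is at (0.595, −0.161) and the yaw is about 33.6°. The seat-to-hinge distance measures 86 mm (given 85) and the knob radius 85 mm. The keeper is open by about 1.68 rad. The housing is at (0.505, 0.296) with its port at about −112°. Moving above it now.

>>> drive_tool(deltas=[{"hand":1,"offset":[26,35,2],"angular":[0,0,-16]},{"hand":1,"offset":[26,35,2],"angular":[0,0,-16]},{"hand":1,"offset":[26,35,2],"angular":[0,0,-16]},{"hand":1,"offset":[26,35,2],"angular":[0,0,-16]},{"hand":1,"offset":[26,35,2],"angular":[0,0,-16]},{"hand":1,"offset":[26,35,2],"angular":[0,0,-16]},{"hand":1,"offset":[26,35,2],"angular":[0,0,-16]},{"hand":1,"offset":[30,60,2],"angular":[0,0,-16]}])

```text
time: 1.1
tool_pos: [0.458, -0.2354, 0.2513]
tcp_rot: [3.142, 0.001, 0.001]
wrist_force: [1.1, 0.4, -1.0]
width: 1.0
```

>>> drive_tool(deltas=[{"hand":1,"offset":[5.5,54,-4],"angular":[0,0,0]},{"hand":1,"offset":[5.5,54,-4],"angular":[0,0,0]},{"hand":1,"offset":[5.5,54,-4],"angular":[0,0,0]},{"hand":1,"offset":[5.5,54,-4],"angular":[0,0,0]},{"hand":1,"offset":[5.5,54,-4],"angular":[0,0,0]},{"hand":1,"offset":[5.5,54,-4],"angular":[0,0,0]},{"hand":1,"offset":[5.5,54,-4],"angular":[0,0,0]},{"hand":1,"offset":[5.5,54,-4],"angular":[0,0,0]}])

```text
time: 2.1
tool_pos: [0.5064, 0.261, 0.2141]
tcp_rot: [3.141, 0.001, -0.0]
wrist_force: [2.0, -0.5, 0.8]
width: 0.998
```

>>> drive_tool(deltas=[{"hand":1,"offset":[0,0,0],"angular":[0,0,0]},{"hand":1,"offset":[0,0,0],"angular":[0,0,0]}])

```text
time: 2.35
tool_pos: [0.5062, 0.2587, 0.2138]
tcp_rot: [3.14, 0.003, -0.002]
wrist_force: [-0.8, 0.1, 0.3]
width: 0.999
```

```bash
python3 - <<'E'
from h import *
c=snap('wrist','w1'); print(bot.read_state()['tool_pos'],np.round(ray(c,280,210),3),proj(c,[.5045,.296,.078]),proj(c,[.5045,.296,.0]))
E
```

```text
[0.50642871 0.25808311 0.21409052] [[ 0.589  0.26   0.356]
 [-0.328 -0.01  -0.945]] [238.1593515  197.51141949] [246.07266469 178.18448189]
```

View pics/w1.png

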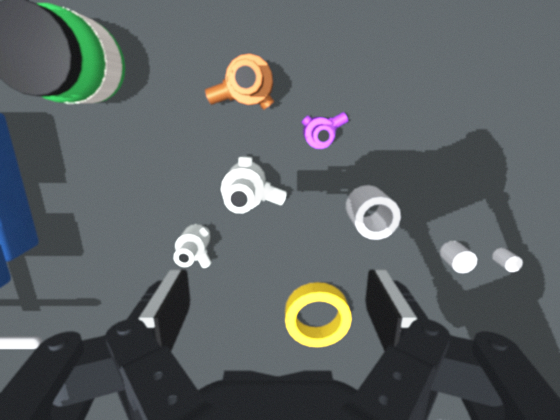

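The wrist view puts the neck hole at (239,198), where my estimate predicted (238,197.5), and the port end near (281,197). I'll take one crop to get the port's yaw.

```bash
python3 - <<'E'
from h import *
crop('w1','c3',205,145,305,220,8)
E
```

```text
(no output)
```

View pics/c3.png

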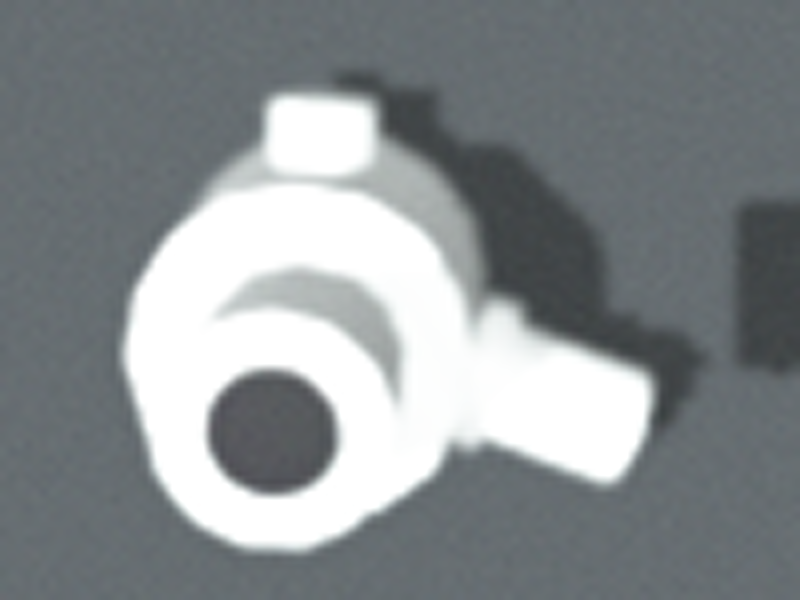

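```bash
python3 - <<'E'
from h import *
c=load('w1'); P=lambda x,y,z: onz(c,(x+.5)/8-.5+205,(y+.5)/8-.5+145,z)
ang=lambda v:round(float(np.degrees(np.arctan2(v[1],v[0]))),1)
n=P(273,431,.078); a=P(655,376,.02);b=P(610,487,.02);print(n,a,b,np.linalg.norm(a-b),ang(a-b)+90,ang((a+b)/2-n),np.linalg.norm(((a+b)/2-n)[:2]))
print(ang(P(640,371,.02)-P(530,330,.02)),ang(P(595,482,.02)-P(490,439,.02)))
bs=P(322,135,.02);print('boss',ang(bs-n)-109)
E
```

```text
[0.50359604 0.29554009 0.078     ] [0.49400865 0.24910372 0.02      ] [0.47758172 0.25531239 0.02      ] 0.01756107611354487 69.3 -112.3 0.046845875340509324
-110.9 -113.1
boss -110.8
```

>>> drive_tool(deltas=[{"hand":1,"offset":[-0.2,3.7,0],"angular":[0,0,0]},{"hand":1,"offset":[-0.2,3.7,-5],"angular":[0,0,0]},{"hand":1,"offset":[-0.2,3.7,-10],"angular":[0,0,0]},{"hand":1,"offset":[-0.2,3.7,-14],"angular":[0,0,0]},{"hand":1,"offset":[-0.2,3.7,-16.6],"angular":[0,0,0]},{"hand":1,"offset":[-0.2,3.7,-16.6],"angular":[0,0,0]},{"hand":1,"offset":[-0.2,3.7,-16.6],"angular":[0,0,0]}])

```text
time: 3.28
tool_pos: [0.506, 0.2954, 0.0499]
tcp_rot: [-3.141, 0.002, -0.003]
wrist_force: [0.8, -0.9, -0.1]
width: 1.001
```

>>> drive_tool(deltas=[{"hand":0,"offset":[0,0,0],"angular":[0,0,0]},{"hand":0,"offset":[0,0,0],"angular":[0,0,0]},{"hand":0,"offset":[0,0,0],"angular":[0,0,0]},{"hand":0,"offset":[0,0,0],"angular":[0,0,0]},{"hand":0,"offset":[0,0,0],"angular":[0,0,0]},{"hand":0,"offset":[0,0,0],"angular":[0,0,0]}], force=40)

```text
time: 4.03
tool_pos: [0.5052, 0.2962, 0.0492]
tcp_rot: [-3.141, -0.001, -0.001]
wrist_force: [-0.4, -1.8, 6.2]
width: 0.313
```

>>> drive_tool(deltas=[{"hand":0,"offset":[0,0,1],"angular":[0,0,0]},{"hand":0,"offset":[0,0,4],"angular":[0,0,0]},{"hand":0,"offset":[0,0,8],"angular":[0,0,0]},{"hand":0,"offset":[0,0,13],"angular":[0,0,0]},{"hand":0,"offset":[0,0,18],"angular":[0,0,0]},{"hand":0,"offset":[0,0,20],"angular":[0,0,0]},{"hand":0,"offset":[0,0,20],"angular":[0,0,0]}])

```text
time: 4.9
tool_pos: [0.5053, 0.2964, 0.2493]
tcp_rot: [-3.14, -0.001, -0.003]
wrist_force: [-0.2, -0.6, -3.4]
width: 0.315
```

>>> drive_tool(deltas=[{"hand":0,"offset":[0.5,-2,0],"angular":[0,0,8]},{"hand":0,"offset":[1,-5,0],"angular":[0,0,17]},{"hand":0,"offset":[1.5,-8,0],"angular":[0,0,26]},{"hand":0,"offset":[2,-11,0],"angular":[0,0,35]},{"hand":0,"offset":[2.5,-14,0],"angular":[0,0,44]},{"hand":0,"offset":[3,-17,0],"angular":[0,0,53]},{"hand":0,"offset":[4,-20,0],"angular":[0,0,62]},{"hand":0,"offset":[4.5,-23,0],"angular":[0,0,71]}])

```text
time: 5.9
tool_pos: [0.5481, 0.0649, 0.2443]
tcp_rot: [-2.55, -1.83, 0.008]
wrist_force: [-0.0, 0.9, -3.4]
width: 0.315
```

>>> drive_tool(deltas=[{"hand":0,"offset":[0.5,-3,0],"angular":[0,0,9]},{"hand":0,"offset":[1,-6,0],"angular":[0,0,19]},{"hand":0,"offset":[2,-10,0],"angular":[0,0,29]},{"hand":0,"offset":[2.5,-14,0],"angular":[0,0,39]},{"hand":0,"offset":[3,-18,0],"angular":[0,0,49]},{"hand":0,"offset":[3.5,-20,0],"angular":[0,0,59]},{"hand":0,"offset":[4,-22,0],"angular":[0,0,67]},{"hand":0,"offset":[4.5,-22.7,0],"angular":[0,0,74]}])

```text
time: 6.9
tool_pos: [0.5928, -0.1617, 0.2438]
tcp_rot: [-0.938, -2.991, 0.0]
wrist_force: [-0.2, -0.3, -3.2]
width: 0.313
```

>>> drive_tool(deltas=[{"hand":0,"offset":[0,0,0],"angular":[0,0,0]},{"hand":0,"offset":[0,0,-3],"angular":[0,0,0]},{"hand":0,"offset":[0,0,-6],"angular":[0,0,0]},{"hand":0,"offset":[0,0,-9],"angular":[0,0,0]},{"hand":0,"offset":[0,0,-11],"angular":[0,0,0]},{"hand":0,"offset":[0,0,-11],"angular":[0,0,0]},{"hand":0,"offset":[0,0,-11],"angular":[0,0,0]}])

```text
time: 7.78
tool_pos: [0.5955, -0.161, 0.1394]
tcp_rot: [0.944, 2.995, 0.0]
wrist_force: [-0.3, -0.3, -4.0]
width: 0.315
```

```bash
python3 - <<'E'
from h import *
from scipy.spatial.transform import Rotation as Ro
s=bot.read_state();R=Ro.from_rotvec(s['tcp_rot']).as_matrix();y=R[:,1]
print(s['tool_pos'],'jaw',np.degrees(np.arctan2(y[1],y[0])),'tilt',R[2,2])
c=snap('wrist','w2');d=snap('scene','sc2');t=snap('top','top2')
print(proj(c,[.5954,-.161,.06]),proj(d,[.5954,-.161,.06]),proj(t,[.5954,-.161,.06]))
w=cv2.resize(c['frame'],(400,300)); 
crop('sc2','b',110,150,230,270,4);crop('w2','a',180,140,340,300,3);
cv2.imwrite('pics/m2.png',np.hstack([cv2.resize(cv2.imread('pics/b.png'),(400,400)),cv2.resize(cv2.imread('pics/a.png'),(400,400))]))
E
```

```text
[ 0.59553785 -0.16100691  0.13941478] jaw 55.009147142389246 tilt -0.999999001230424
[276.63808895 218.86970006] [168.92721116 218.71196381] [384.10576264 180.42672781]
```

View pics/m2.png

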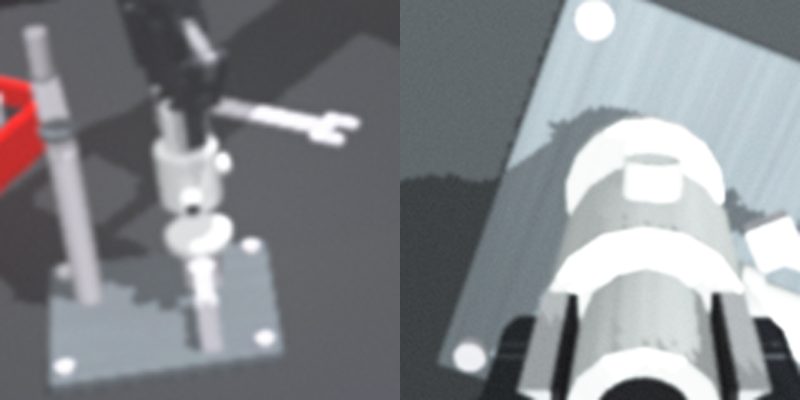

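```bash
python3 - <<'E'
from h import *
d=load('sc2');H=np.array([.5955,-.161,.0902])
f=lambda X:np.round((proj(d,X)-[110,150])*10/3,1)
for y in(20,33.6,47): a=np.radians(y);u=np.array([np.cos(a),np.sin(a),0]); print(y,'port',f(H+.046*u+[0,0,.02]))
for y in (123,142.6,160): a=np.radians(y);print(y,'boss',f(H+.029*np.array([np.cos(a),np.sin(a),0])+[0,0,.035]),f(H+.029*np.array([np.cos(a),np.sin(a),0])+[0,0,.02]))
v=np.array([-.3237,.946,0]) 
o,_=ray(d,170,210);w=(H-o)[:2];n=np.array([-w[1],w[0],0])/np.hypot(*w)
for z in(.045,.02): print('barrel edges',f(H+.022*n+[0,0,z]),f(H-.022*n+[0,0,z]))
print('pointer',f([H[0]+.034*np.cos(.586),H[1]+.034*np.sin(.586),.06]),f([H[0]+.085*np.cos(.586),H[1]+.085*np.sin(.586),.06]))
E
python3 - <<'E'
import sys; sys.path.insert(0,'.')
import os; os.chdir('.')
from h import *
crop('sc2','c4',140,170,200,260,6)
E
```

```text
20 port [177.  209.9]
33.6 port [192.7 208.9]
47 port [207.8 206. ]
123 boss [226.6 151.6] [228.7 168.7]
142.6 boss [223.3 144.7] [225.5 161.7]
160 boss [216.9 139.7] [219.  156.8]
barrel edges [153.2 148.6] [215.3 140.8]
barrel edges [157.7 177.4] [219.  169.4]
pointer [199.5 255.8] [204.5 298. ]
```

View pics/c4.png

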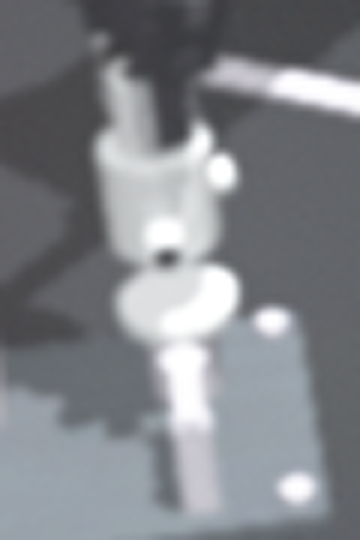

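Port end measured at about (192,202) in the composite, against (192.7,209) predicted for 33.6° yaw, and the barrel edges match within 2 px. The yaw and centring are good, so I'll lower it while watching the force.

>>> drive_tool(deltas=[{"hand":0,"offset":[0,0,-1],"angular":[0,0,0]},{"hand":0,"offset":[0,0,-2],"angular":[0,0,0]},{"hand":0,"offset":[0,0,-2.5],"angular":[0,0,0]},{"hand":0,"offset":[0,0,-2.7],"angular":[0,0,0]},{"hand":0,"offset":[0,0,-2.7],"angular":[0,0,0]},{"hand":0,"offset":[0,0,-2.7],"angular":[0,0,0]}])

```text
time: 8.68
tool_pos: [0.5951, -0.161, 0.1119]
tcp_rot: [0.944, 2.996, -0.0]
wrist_force: [-0.3, 0.5, -3.0]
width: 0.312
```

>>> drive_tool(deltas=[{"hand":0,"offset":[0,0,-0.1],"angular":[0,0,0]},{"hand":0,"offset":[0,0,-0.2],"angular":[0,0,0]},{"hand":0,"offset":[0,0,-0.2],"angular":[0,0,0]}])

```text
time: 9.05
tool_pos: [0.5947, -0.1609, 0.1094]
tcp_rot: [-0.944, -2.996, 0.0]
wrist_force: [-0.0, 0.1, -3.5]
width: 0.314
```

>>> drive_tool(deltas=[{"hand":0,"offset":[0,0,-0.1],"angular":[0,0,0]},{"hand":0,"offset":[0,0,-0.1],"angular":[0,0,0]},{"hand":0,"offset":[0,0,-0.1],"angular":[0,0,0]}])

```text
time: 9.43
tool_pos: [0.5951, -0.1611, 0.1092]
tcp_rot: [0.944, 2.996, -0.0]
wrist_force: [-1.8, 0.1, 3.2]
width: 0.313
```

>>> drive_tool(deltas=[{"hand":0,"offset":[0,0,-0.1],"angular":[0,0,0]},{"hand":0,"offset":[0,0,-0.1],"angular":[0,0,0]},{"hand":0,"offset":[0,0,-0.1],"angular":[0,0,0]}])

```text
time: 9.8
tool_pos: [0.5953, -0.161, 0.1092]
tcp_rot: [0.944, 2.995, -0.0]
wrist_force: [-2.8, 2.0, 7.7]
width: 0.309
```

Contact came at exactly the predicted height, TCP 0.109. Releasing now.

>>> drive_tool(deltas=[{"hand":0,"offset":[0,0,0.1],"angular":[0,0,0]},{"hand":0.7,"offset":[0,0,0.1],"angular":[0,0,0]},{"hand":0.7,"offset":[0,0,0.1],"angular":[0,0,0]},{"hand":0.7,"offset":[0,0,0.1],"angular":[0,0,0]},{"hand":0.7,"offset":[0,0,0.1],"angular":[0,0,0]},{"hand":0.7,"offset":[0,0,0.1],"angular":[0,0,0]}])

```text
time: 10.55
tool_pos: [0.5948, -0.1609, 0.1084]
tcp_rot: [-0.944, -2.996, -0.0]
wrist_force: [0.5, -0.3, 0.1]
width: 0.701
```

>>> drive_tool(deltas=[{"hand":0.7,"offset":[0,0,1],"angular":[0,0,0]},{"hand":0.7,"offset":[0,0,3],"angular":[0,0,0]},{"hand":0.7,"offset":[0,0,6],"angular":[0,0,0]},{"hand":0.7,"offset":[0,0,11],"angular":[0,0,0]},{"hand":0.7,"offset":[0,0,14],"angular":[0,0,0]},{"hand":0.7,"offset":[0,0,14],"angular":[0,0,0]},{"hand":0.7,"offset":[0,0,14],"angular":[0,0,0]}])

```text
time: 11.42
tool_pos: [0.5945, -0.1609, 0.2487]
tcp_rot: [0.944, 2.996, 0.0]
wrist_force: [0.2, 0.2, -0.6]
width: 0.701
```

```bash
python3 - <<'E'
from h import *
s=bot.read_state();print(s['tool_pos'],s['q'])
t=snap('top','top3');c=snap('wrist','w3');d=snap('scene','sc3')
crop('sc3','b',110,140,230,260,4);cv2.imwrite('pics/a.png',c['frame'])
cv2.imwrite('pics/m3.png',np.hstack([cv2.resize(cv2.imread('pics/b.png'),(400,400)),cv2.resize(c['frame'],(400,400))]))
S=np.array([.5954,-.161,.06]);u=np.array([np.cos(.586),np.sin(.586),0])
f=lambda X:np.round((proj(d,X)-[110,140])*10/3,1); g=lambda X:np.round(proj(c,X)*[400/560,400/420],1)
for n,X in(('seat',S),('necktop',S+[0,0,.078]),('port',S+.046*u+[0,0,.02]),('knob',[.5783,-.2872,.195]),('hinge',[.6434,-.2324,.163])): print(n,f(X),g(X))
E
```

```text
[ 0.59454392 -0.1608529   0.24869856] [-3.04662626e-01  1.42837238e-01  1.71600376e+00  2.41836869e-06
  1.28259170e+00 -1.26516319e+00]
seat [196.4 262.4] [198.2 176.6]
necktop [184.  174.7] [198.2 198.3]
port [197.6 276.5] [227.3 196. ]
knob [33.7 63.6] [ 89.3 292.4]
hinge [ 54.7 160. ] [172.5 291. ]
```

View pics/m3.png

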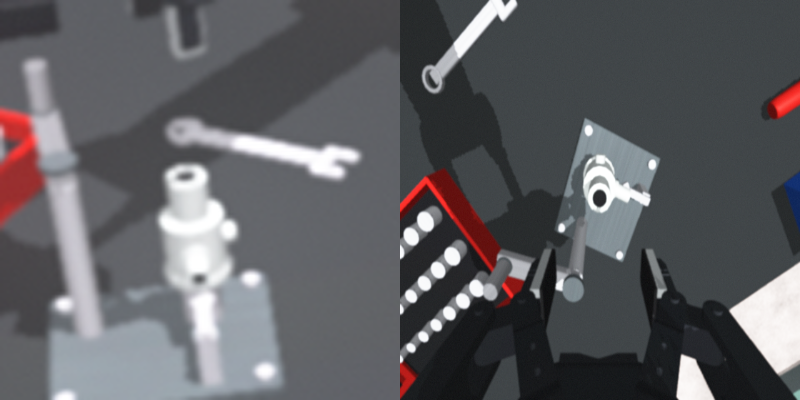

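The housing stands upright. In the wrist view the neck top is at (199,198) against (198.2,198.3) predicted, and the port lies along the pointer. The knob and hinge pixels match their estimates too. Going to the knob.

>>> drive_tool(deltas=[{"hand":0.5,"offset":[-0.7,-5,0],"angular":[0,0,10]},{"hand":0.5,"offset":[-1.3,-10,0],"angular":[0,0,20]},{"hand":0.5,"offset":[-1.7,-12.6,0],"angular":[0,0,30]},{"hand":0.5,"offset":[-1.7,-12.6,0],"angular":[0,0,30]},{"hand":0.5,"offset":[-1.7,-12.6,-3],"angular":[0,0,30]},{"hand":0.5,"offset":[-1.7,-12.6,-6],"angular":[0,0,30]},{"hand":0.5,"offset":[-1.7,-12.6,-8],"angular":[0,0,30]},{"hand":0.5,"offset":[-1.7,-12.6,-8],"angular":[0,0,30]}])

```text
time: 12.58
tool_pos: [0.5764, -0.2853, 0.1658]
tcp_rot: [-0.136, -3.134, -0.004]
wrist_force: [-0.2, -0.6, 0.3]
width: 0.498
```

>>> drive_tool(deltas=[{"hand":0,"offset":[0,0,0],"angular":[0,0,0]},{"hand":0,"offset":[0,0,0],"angular":[0,0,0]},{"hand":0,"offset":[0,0,0],"angular":[0,0,0]},{"hand":0,"offset":[0,0,0],"angular":[0,0,0]},{"hand":0,"offset":[0,0,0],"angular":[0,0,0]}], force=20)

```text
time: 13.2
tool_pos: [0.5788, -0.2874, 0.1701]
tcp_rot: [0.136, 3.136, -0.002]
wrist_force: [0.2, 1.1, 6.4]
width: 0.176
```

```bash
python3 - <<'E'
from h import *
s=bot.read_state();print(s['tool_pos'],s['wrist_force'],s['width'],s['q'][5])
p=s['tool_pos'][:2];h=np.array([.6429,-.2321]);k=p-h;a0=np.degrees(np.arctan2(k[1],k[0]));print(np.hypot(*k),a0)
for i in range(1,17):
    a=np.radians(a0+(-236.4-a0)*i/16); q=h+.085*np.array([np.cos(a),np.sin(a)]); print(i,np.round((q-p)*100,2))
E
```

```text
[ 0.57877086 -0.28741488  0.17014166] [0.22992989 1.11020021 6.40869693] 0.1762832330223527 -1.9835791133987286
0.08468932518566787 -139.22043921198008
1 [-0.57  0.69]
2 [-1.05  1.46]
3 [-1.44  2.27]
4 [-1.74  3.12]
5 [-1.95  4.  ]
6 [-2.06  4.89]
7 [-2.08  5.79]
8 [-2.01  6.69]
9 [-1.84  7.57]
10 [-1.58  8.43]
11 [-1.22  9.26]
12 [-0.79 10.05]
13 [-0.27 10.79]
14 [ 0.32 11.46]
15 [ 0.99 12.07]
16 [ 1.71 12.61]
```

Knob gripped: the opening is 15 mm and the radius measures 84.7 mm against 85 given. Following the arc.

>>> drive_tool(deltas=[{"hand":0,"offset":[-0.57,0.69,0],"angular":[0,0,-2]},{"hand":0,"offset":[-1.05,1.46,0],"angular":[0,0,-5]},{"hand":0,"offset":[-1.44,2.27,0],"angular":[0,0,-7]},{"hand":0,"offset":[-1.74,3.12,0],"angular":[0,0,-10]},{"hand":0,"offset":[-1.95,4.0,0],"angular":[0,0,-12]},{"hand":0,"offset":[-2.06,4.89,0],"angular":[0,0,-15]},{"hand":0,"offset":[-2.08,5.79,0],"angular":[0,0,-17]},{"hand":0,"offset":[-2.01,6.69,0],"angular":[0,0,-20]}])

```text
time: 14.2
tool_pos: [0.5592, -0.2206, 0.1702]
tcp_rot: [0.681, 3.063, -0.002]
wrist_force: [2.4, -1.1, 3.6]
width: 0.177
```

>>> drive_tool(deltas=[{"hand":0,"offset":[0.17,0.88,0],"angular":[0,0,-2]},{"hand":0,"offset":[0.43,1.74,0],"angular":[0,0,-5]},{"hand":0,"offset":[0.79,2.57,0],"angular":[0,0,-7]},{"hand":0,"offset":[1.22,3.36,0],"angular":[0,0,-10]},{"hand":0,"offset":[1.74,4.1,0],"angular":[0,0,-12]},{"hand":0,"offset":[2.33,4.77,0],"angular":[0,0,-15]},{"hand":0,"offset":[3.0,5.38,0],"angular":[0,0,-17]}])

```text
time: 15.08
tool_pos: [0.5891, -0.1671, 0.1702]
tcp_rot: [1.125, 2.929, -0.002]
wrist_force: [0.9, -2.6, 4.9]
width: 0.177
```

>>> drive_tool(deltas=[{"hand":0,"offset":[0.35,0.28,0],"angular":[0,0,0]},{"hand":0,"offset":[0.7,0.54,0],"angular":[0,0,0]},{"hand":0,"offset":[0.7,0.54,0],"angular":[0,0,0]}])

```text
time: 15.45
tool_pos: [0.5964, -0.1618, 0.1701]
tcp_rot: [1.122, 2.93, -0.001]
wrist_force: [1.7, -1.3, 5.4]
width: 0.175
```

```bash
python3 - <<'E'
from h import *
s=bot.read_state();print(s['tool_pos'],s['wrist_force'],s['width'])
k=s['tool_pos'][:2]-np.array([.6429,-.2321]);print(np.hypot(*k),np.degrees(np.arctan2(k[1],k[0])),'want 123.6')
E
```

```text
[ 0.59638288 -0.16178263  0.17014303] [ 1.73886447 -1.27192878  5.41698942] 0.17481358862410115
0.0843111798658959 123.48586936314848 want 123.6
```

>>> drive_tool(deltas=[{"hand":0,"offset":[0.2,0.1,0],"angular":[0,0,0]},{"hand":0,"offset":[0.4,0.25,0],"angular":[0,0,0]},{"hand":0,"offset":[0.4,0.25,0],"angular":[0,0,0]}])

```text
time: 15.82
tool_pos: [0.5967, -0.1615, 0.17]
tcp_rot: [-1.123, -2.932, 0.01]
wrist_force: [-9.0, -8.4, 10.4]
width: 0.178
```

The tool stopped moving and the force rose to about 12 N, so the arm is on its stop. Next I back off the nudge, open and retreat.

>>> drive_tool(deltas=[{"hand":0,"offset":[-0.3,-0.2,0],"angular":[0,0,0]},{"hand":0,"offset":[-0.3,-0.2,0],"angular":[0,0,0]},{"hand":0.6,"offset":[-0.3,-0.2,0],"angular":[0,0,0]},{"hand":0.6,"offset":[-0.3,-0.2,0],"angular":[0,0,0]},{"hand":0.6,"offset":[-0.3,-0.2,0],"angular":[0,0,0]},{"hand":0.6,"offset":[-0.3,-0.2,0],"angular":[0,0,0]}])

```text
time: 16.58
tool_pos: [0.5954, -0.1601, 0.1681]
tcp_rot: [-1.124, -2.932, -0.0]
wrist_force: [0.9, -0.6, -0.5]
width: 0.597
```

>>> drive_tool(deltas=[{"hand":0.6,"offset":[-0.3,-0.2,2],"angular":[0,0,0]},{"hand":0.6,"offset":[-0.3,-0.2,5],"angular":[0,0,0]},{"hand":0.6,"offset":[-0.3,-0.2,9],"angular":[0,0,0]},{"hand":0.6,"offset":[-0.3,-0.2,13],"angular":[0,0,0]},{"hand":0.6,"offset":[-4,8,13],"angular":[0,0,0]},{"hand":0.6,"offset":[-8,15,13],"angular":[0,0,0]},{"hand":0.6,"offset":[-8,15,13],"angular":[0,0,0]},{"hand":0.6,"offset":[-8,15,13],"angular":[0,0,0]}])

```text
time: 17.58
tool_pos: [0.5146, -0.0082, 0.3006]
tcp_rot: [1.119, 2.933, 0.002]
wrist_force: [0.8, -0.2, -0.5]
width: 0.604
```

```bash
python3 - <<'E'
from h import *
print(bot.read_state()['time'])
t=snap('top','top4');d=snap('scene','sc4')
crop('sc4','b',110,140,230,260,4);crop('top4','a',350,130,450,215,4)
cv2.imwrite('pics/m4.png',np.hstack([cv2.resize(cv2.imread('pics/b.png'),(400,400)),cv2.resize(cv2.imread('pics/a.png'),(400,340))[:, :] if 0 else cv2.copyMakeBorder(cv2.imread('pics/a.png'),0,60,0,0,0)]))
S=np.array([.5954,-.161,.06]);u=np.array([np.cos(.586),np.sin(.586),0])
f=lambda X:np.round((proj(d,X)-[110,140])*10/3,1); g=lambda X:np.round((proj(t,X)-[350,130])*4,1)
for n,X in(('seat',S),('necktop',S+[0,0,.078]),('port',S+.046*u+[0,0,.02]),('knob closed',S+[0,0,.135]),('hinge',[.6429,-.2321,.163])): print(n,f(X),g(X))
E
```

```text
17.575
seat [196.4 262.4] [136.4 201.7]
necktop [184.  174.7] [160.8 178. ]
port [197.6 276.5] [103.  141.2]
knob closed [174.3 106.3] [180.7 158.5]
hinge [ 55.4 159.7] [277.9  95.7]
```

View pics/m4.png

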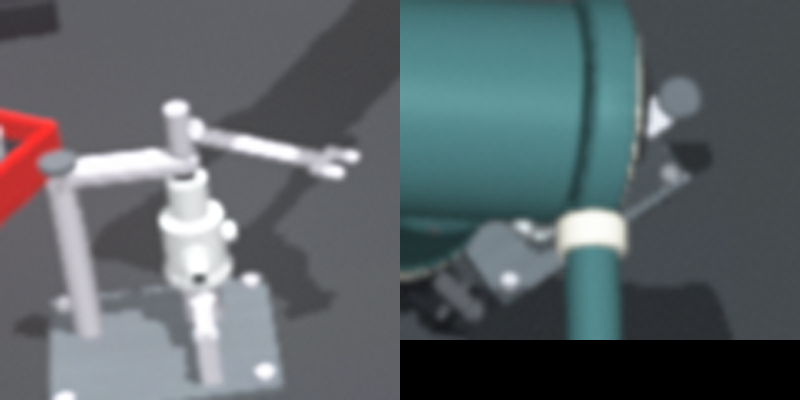

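The scene view shows the knob at (176,105) against (174.3,106.3) predicted for closed. The housing has not moved since I set it down and the arm is clear. In the top view the robot hides the seat. Handing in.

```bash
python3 -c "
from workcell import bot
print(bot.finish_job())"
```

```text
the job is handed in; nothing more can be done
None
```

I placed the larger aluminium housing on the seat, released it, swung the keeper arm to its stop, and handed the job in about 17.6 s into the 58 s limit. The hand-in reports no verdict, so the results below are from my own checks.

- **Set-down:** The housing touched the seat at the expected height (TCP at 0.109 m). It was lowered in 1–2 mm steps, and the force peaked at about 8 N before release.
- **Placement:** With the gripper clear and the keeper still open, the neck top in the wrist view was within 1 px of its predicted position. The port lay along the pointer by eye; just before set-down, the port end was within 1 px sideways of its prediction.
- **Keeper:** The arm followed its arc to 123.5° (123.6° expected for closed). A small extra push moved it no further and raised the force to about 12–16 N, so it is on its stop. After retreat, the knob was within about 2 px of its predicted closed position and the housing looked unchanged.
- **Checks that disagreed or were incomplete:** Before lowering, the port end appeared about 2 image px higher than predicted, but the contact height then matched. In the last top view the robot hid the seat, so the final check rests on the scene camera alone. I did not re-measure the other items on the bench; the arm's path stayed clear of them.

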